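# Return the check weights to the weight rail in order of size

### The arm

A 6-joint arm with a two-finger parallel gripper is mounted at the origin on a cart in front of the work surface, level with it; the furniture and walls round the work are solid. World frame = base frame: x ahead of the robot, y to its left, z up, the work surface at z = 0. Lengths are in m, angles in rad, forces in N, time in s.
With the tool pointing down it reaches from about 0.35 to 0.975 m from the base axis. Payload 4.9 kg.
Tool frame: the origin (TCP) lies at the very end of the fingers, on their centre line; the grasp point (between the pads) lies 19 mm behind it (ctrl.grasp_offset is the distance from the TCP to the grasp point, in m); z points along the fingers, y is the line along which they close (so a half turn about z gives the same grasp; the last joint's range is limited). The gripper opens to 85 mm and grips with 20 to 120 N. Pads are 22 mm wide; open, the fingers measure 114 mm over their backs; the gripper's body (76 mm by 85 mm) begins 54 mm behind the grasp point. The pads swing forward as they close: fully open they stand 13 mm farther back than shut.
Start: joints at [1.127, 0.053, 1.613, -0, 1.476, -0.119], TCP at [0.199, 0.592, 0.231] pointing down, gripper open.
Joint ranges: [-3.01, 3.01], [-1.01, 2.22], [0.06, 2.58], [-1.02, 4.17], [0.09, 2.62], [-3.14, 3.14]. Speed limits (rad/s): [2.57, 2.57, 3.14, 3.14, 3.14, 3.14].

### API

Orientations are given as a rotation vector (axis times angle).
In Python, from station import ctrl, optics gives the robot as it stands.
- The arm moves only by the shell command python3 -m handwheel 'ROWS' [OPENING] [FORCE]. ROWS is JSON, a list of rows, each an object of numbers: "tx", "ty", "tz": the shift along the tool's x, y, z in mm; "roll": the turn about the tool's z in rad. A call has 1 to 12 rows; each row shifts and turns the commanded pose from where the row before left it, along the tool's axes as they then stand; what a row does not reach is not made up. A row lasts 1/12 s, in which the tool goes at most 41.7 mm and 7.16 degrees, less where a joint would pass 70% of its speed; a pose out of reach is approached as far as the arm can. A call with a gripper value outside its range is refused whole. OPENING is the finger opening in mm, from 0 to 85.4, set as the call begins (- or left out, the last holds). The fingers move at their own pace and stop on an object; FORCE is the grip in N (left out, the last holds). Time passes only in rows, so rows that do not move let the fingers close. It gives the time, the measured TCP pose, the force, the opening and the grip force at its end, in the units of the state.
- ctrl.get_obs(): the state, without advancing time (a new reading comes with each control period).
- optics.get_image(name): name is "scene" or "top" or "wrist"; returns (picture, depth): 480x640x3 uint8, red, green, blue; 480x640 float32, m along the optical axis (not along the pixel's ray), 0 where there is no reading.
- optics.camera_params(name): a dict with "mtx" (3x3 intrinsics, pixels), "extrinsics" (4x4, takes a point from camera to world coordinates); the wrist camera has in their place "tool_from_camera" (4x4, takes a point from camera to tool coordinates, whose origin is the TCP and whose axes are the flange's). Camera axes: x right, y down, z forward; pixel columns grow to the right and rows downward; lengths in m; the calibration is good to about 2 mm. A picture is of the moment at which its call begins: read the wrist's pose just before it. camera_params takes no time and is no camera call.
- ctrl.finish_job(): hands the job in; it is judged then, once.
The state is a dict: "t": time; "q": joint angles; "dq": joint speeds; "effort": joint torques, N m; "tool_pos": TCP position; "tool_rot": TCP orientation; "contact_force": force on the tool from outside, world axes, zero at the start; "wrist_torque": the same for the moment, N m; "opening": finger opening in m; "grip_force": force on a finger pad.
Only numpy, scipy, OpenCV 4.12 (cv2) and the standard library are available. Lean on these libraries where they do the work, as an engineer would, in place of code of your own. Each camera call takes 0.05 s, during which the arm holds its last target. There are 200 camera calls.

### The job

The balance check is finished: put the four check weights that are still standing about the balance and the bench back on the black weight rail. The biggest weight already stands at one end of the rail and stays where it is; continue the row from it in falling size, one weight to a seat, so that the smallest ends at the free end. Set each one down gently, upright and near the middle of its seat, and neither drop a weight nor knock one over.

Things in the scene. Friction and masses are not known exactly. Their poses are not given: they have to be found in the camera images.
- weight_48: the largest knob weight, steel-grey, 48 mm diameter, 78 mm high with its knob, 1 kg; it already stands in its seat at one end of the rail (90 mm above the bench) and stays there. The tallest thing in the way of carrying is the balance, under 150 mm high. Origin: centre of its underside, z up its axis
- weight_38: the second largest knob weight of the series, yellow brass, 38 mm diameter, 60 mm high with its narrower knob (plain cylinder body up to about 36 mm), loose and upright on the bench, beyond the cup tray or by the balance. Origin: centre of its underside, z up its axis. Take it from above round the body
- weight_28: the third largest knob weight of the series, steel-grey, 28 mm diameter, 44 mm high with its narrower knob (plain cylinder body up to about 26 mm), loose and upright on the bench, beyond the cup tray or by the balance. Origin: centre of its underside, z up its axis. Take it from above round the body
- weight_22: the fourth largest knob weight of the series, yellow brass, 22 mm diameter, 33 mm high with its narrower knob (plain cylinder body up to about 20 mm), loose and upright on the bench, beyond the cup tray or by the balance. Origin: centre of its underside, z up its axis. Take it from above round the body
- weight_20: the smallest knob weight of the series, steel-grey, 20 mm diameter, 27 mm high with its narrower knob (plain cylinder body up to about 16 mm), loose and upright on the bench, beyond the cup tray or by the balance. Origin: centre of its underside, z up its axis. Take it from above round the body
- seat_1: empty seat on the black weight rail, next to the largest weight: round recess, dark green felt floor, steel rim, 54 mm bore, 2.4 mm deep. Origin: centre of its underside; felt floor 2 mm above it (12 mm above the bench), rim top 4.4 mm above it. Seat centres lie in one line, 61 mm on from the one before; the rail is fixed, left of the cup tray, turned any way
- seat_2: empty seat on the black weight rail, second from the largest weight: round recess, dark green felt floor, steel rim, 44 mm bore, 2.4 mm deep. Origin: centre of its underside; felt floor 2 mm above it (12 mm above the bench), rim top 4.4 mm above it. Seat centres lie in one line, 55 mm on from the one before; the rail is fixed, left of the cup tray, turned any way
- seat_3: empty seat on the black weight rail, third from the largest weight: round recess, dark green felt floor, steel rim, 38 mm bore, 2.4 mm deep. Origin: centre of its underside; felt floor 2 mm above it (12 mm above the bench), rim top 4.4 mm above it. Seat centres lie in one line, 47 mm on from the one before; the rail is fixed, left of the cup tray, turned any way
- seat_4: empty seat on the black weight rail, fourth from the largest weight, at the free end: round recess, dark green felt floor, steel rim, 36 mm bore, 2.4 mm deep. Origin: centre of its underside; felt floor 2 mm above it (12 mm above the bench), rim top 4.4 mm above it. Seat centres lie in one line, 43 mm on from the one before; the rail is fixed, left of the cup tray, turned any way
Not all that is in view belongs to the job. What is shaped like the weight_28 but blue is not meant.

How it is judged:
At the end, for the whole second after the job is handed in: The second largest weight stands in the seat next to the largest, then the third, the fourth and the smallest at the free end; each within 10 mm of its seat's centre, down on the felt, upright within 3 degrees, released and at rest; the largest weight within 10 mm of where it stood and upright (horizontal distance between weight_38 and seat_1 below 0.01 m and z of weight_38 in the frame of seat_1 between 0 and 0.004 m and angle between each of weight_38, weight_28, weight_22, weight_20, weight_48's own z axis and vertical below 0.06 rad and linear speed of each of weight_38, weight_28, weight_22, weight_20 below 0.02 m/s and horizontal distance between weight_28 and seat_2 below 0.01 m and z of weight_28 in the frame of seat_2 between 0 and 0.004 m and horizontal distance between weight_22 and seat_3 below 0.01 m and z of weight_22 in the frame of seat_3 between 0 and 0.004 m and horizontal distance between weight_20 and seat_4 below 0.01 m and z of weight_20 in the frame of seat_4 between 0 and 0.004 m and distance of weight_48 from where it was at the start of the episode below 0.01 m); the robot touches nothing.
It fails at once if the largest weight is shifted more than 10 mm from where it stood (distance of weight_48 from where it was at the start of the episode above 0.01 m).
It fails at once if a weight is knocked over (tipped past 30 degrees) (angle between any of weight_38, weight_28, weight_22, weight_20, weight_48's own z axis and vertical above 0.52 rad).
It fails at once if a weight is dropped (touches nothing while its underside is more than 35 mm above the bench) ((contact force between weight_38 and anything else below 0.005 N and height (world z) of weight_38 above 0.035 m) or (contact force between weight_28 and anything else below 0.005 N and height (world z) of weight_28 above 0.035 m) or (contact force between weight_22 and anything else below 0.005 N and height (world z) of weight_22 above 0.035 m) or (contact force between weight_20 and anything else below 0.005 N and height (world z) of weight_20 above 0.035 m)).
It also fails if it takes over 120 s, if anything falls off the work surface, if the arm or the gripper's body presses on something with over 40 N, if the wrist force passes 120 N, or if a joint passes its speed limit or range.

## Working session

There is one attempt and no reset: what is moved stays moved. The work goes in short steps, Python scripts to look and compute and a shell command to move; the robot and the scene stay as the last step left them, time stands still between calls to the robot, and variables do not carry over. Pictures are saved under pics/ and viewed, at most 14 in all, crops included, and the job is handed in when it is done.

```bash
mkdir -p pics; ls; python3 - <<'E'
from station import ctrl, optics
import cv2,numpy as np
np.set_printoptions(precision=4,suppress=True)
o=ctrl.get_obs();print(o['t'],o['tool_pos'],o['tool_rot'],o['opening'])
for n in['top','scene','wrist']:
    p,d=optics.get_image(n);cv2.imwrite(f'pics/{n}0.png',p[:,:,::-1]);np.savez(f'pics/{n}0.npz',p=p,d=d)
    print(n,optics.camera_params(n))
E
```

```text
pics
0.0 [0.1992 0.5918 0.2301] [-0.5078 -3.0997  0.0031] 0.08546952335884667
top {'mtx': array([[566.5496,   0.    , 326.1069],
       [  0.    , 566.5496, 241.4602],
       [  0.    ,   0.    ,   1.    ]]), 'extrinsics': array([[ 0.0221, -0.9771,  0.2114,  0.1875],
       [-0.9997, -0.0206,  0.0089, -0.0196],
       [-0.0043, -0.2116, -0.9773,  1.675 ],
       [ 0.    ,  0.    ,  0.    ,  1.    ]])}
scene {'mtx': array([[582.296 ,   0.    , 315.0082],
       [  0.    , 582.296 , 240.4699],
       [  0.    ,   0.    ,   1.    ]]), 'extrinsics': array([[-0.9106, -0.249 ,  0.33  ,  0.0414],
       [-0.4133,  0.5612, -0.7171,  1.0613],
       [-0.0066, -0.7894, -0.6139,  0.9425],
       [ 0.    ,  0.    ,  0.    ,  1.    ]])}
wrist {'mtx': array([[425.8156,   0.    , 319.3894],
       [  0.    , 425.8156, 239.612 ],
       [  0.    ,   0.    ,   1.    ]]), 'tool_from_camera': array([[-0.0003, -0.9519, -0.3064,  0.0783],
       [ 1.    , -0.0001, -0.0007,  0.0003],
       [ 0.0006, -0.3064,  0.9519, -0.1434],
       [ 0.    ,  0.    ,  0.    ,  1.    ]])}
```

View pics/top0.png

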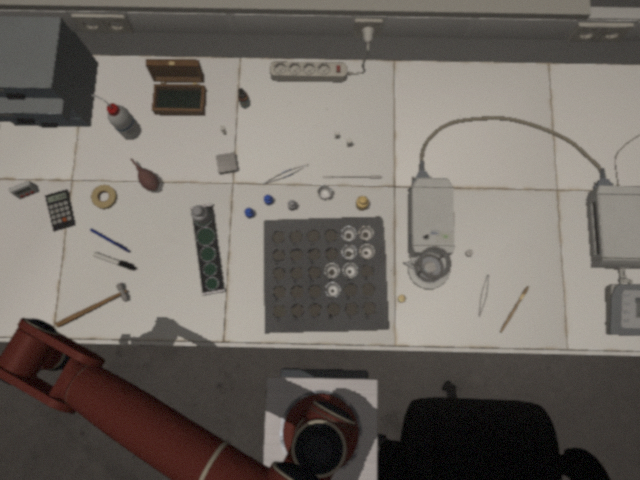

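View pics/scene0.png

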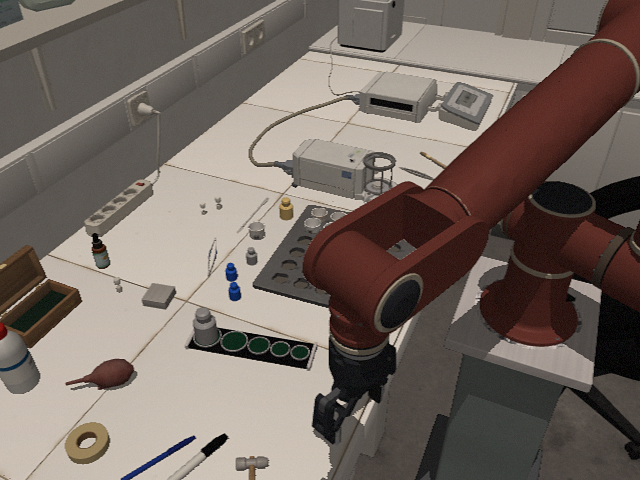

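The top view shows weight_48 at (199,212) and the seats running down to (211,285).

Candidates by pixel in the top view:
- **weight_38:** the brass knob at (362,202).
- **weight_28:** the grey one at (292,205). The blue ones at (250,213) and (269,200) are decoys.
- **weight_22:** the brass one at (401,298).
- **weight_20:** the grey one at (468,253). The bits at (337,136), (350,144) and (223,130) look too small and irregular.

I'll confirm these in one enlarged montage.

```bash
cat > h.py <<'E'
import numpy as np,cv2
from station import ctrl,optics
from scipy.spatial.transform import Rotation as R
np.set_printoptions(precision=4,suppress=True)
def cam(n,o=None):
    c=optics.camera_params(n)
    if n!='wrist': return c['mtx'],c['extrinsics']
    o=o or ctrl.get_obs();T=np.eye(4);T[:3,:3]=R.from_rotvec(o['tool_rot']).as_matrix();T[:3,3]=o['tool_pos']
    return c['mtx'],T@c['tool_from_camera']
def ray(K,E,uv):
    d=E[:3,:3]@np.linalg.solve(K,[uv[0],uv[1],1]);return E[:3,3],d
def plane(K,E,uv,z):
    c,d=ray(K,E,uv);return c+d*(z-c[2])/d[2]
def proj(K,E,X):
    x=K@(np.linalg.inv(E)@np.append(X,1))[:3];return x[:2]/x[2]
def tri(rs):
    A=np.zeros((3,3));b=np.zeros(3)
    for c,d in rs:
        d=d/np.linalg.norm(d);P=np.eye(3)-np.outer(d,d);A+=P;b+=P@c
    return np.linalg.solve(A,b)
E
python3 - <<'E'
from h import *
p=cv2.imread('pics/top0.png')
f=lambda u,v:cv2.resize(p[v-25:v+25,u-33:u+33],(264,200),interpolation=cv2.INTER_CUBIC)
L=[(362,202),(292,205),(401,298),(468,253),(343,140),(223,130),(255,206),(208,215),(208,275)]
rows=[np.hstack([f(*L[i+j]) for j in range(3)]) for i in(0,3,6)]
cv2.imwrite('pics/m.png',np.vstack(rows))
K,E=cam('top');d=np.load('pics/top0.npz')['d']
Ks,Es=cam('scene')
for u,v in L+[(211,285),(204,235)]:
    X=plane(K,E,(u,v),.02);print((u,v),X,'depth z',(E[:3,:3]@np.linalg.solve(K,[u,v,1])*d[v,u]+E[:3,3])[2],proj(Ks,Es,X).round())
E
```

```text
(362, 202) [ 0.6703 -0.1107  0.02  ] depth z 0.0552280563760108 [285. 209.]
(292, 205) [0.6565 0.1014 0.02  ] depth z 0.042914977513317076 [252. 255.]
(401, 298) [ 0.3811 -0.2272  0.02  ] depth z 0.03548251798435209 [398. 212.]
(468, 253) [ 0.5194 -0.427   0.02  ] depth z 0.021056412284027326 [375. 167.]
(343, 140) [ 0.8694 -0.0499  0.02  ] depth z 0.001640104723461766 [212. 204.]
(223, 130) [0.895  0.3254 0.02  ] depth z 0.03857060312117566 [117. 284.]
(255, 206) [0.651  0.2134 0.02  ] depth z -0.003328787721135429 [231. 283.]
(208, 215) [0.6198 0.3542 0.02  ] depth z 0.03535600391752447 [210. 327.]
(208, 275) [0.4369 0.342  0.02  ] depth z 0.018806910147158185 [288. 349.]
(211, 285) [0.4074 0.3312 0.02  ] depth z 0.009623349764730671 [303. 350.]
(204, 235) [0.5577 0.3621 0.02  ] depth z 0.01610045961448181 [233. 338.]
```

View pics/m.png

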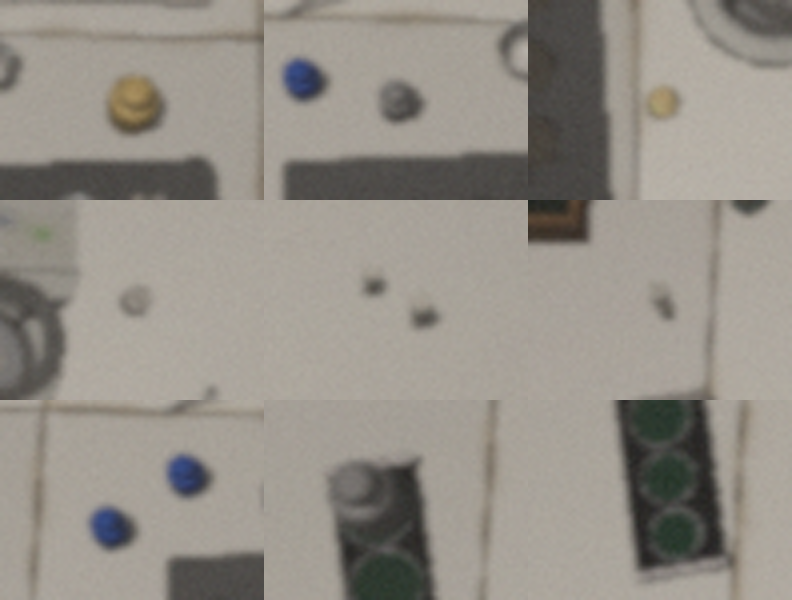

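The montage confirms them: brass large (weight_38), grey with knob (weight_28), brass small (weight_22) and a small grey disc right of the balance pan (weight_20). The bits at (343,140) and (223,130) are tiny stoppers. Next I measure the seats and weights in two views.

```bash
cat >> h.py <<'E'
def blobs(m,amin=30):
    m=cv2.morphologyEx(m.astype(np.uint8),cv2.MORPH_OPEN,np.ones((2,2)))
    n,l,s,c=cv2.connectedComponentsWithStats(m)
    return [(c[i],s[i]) for i in range(1,n) if s[i][4]>=amin]
def green(p):
    h=cv2.cvtColor(p,cv2.COLOR_RGB2HSV);return cv2.inRange(h,(55,80,15),(95,255,160))>0
def brass(p):
    h=cv2.cvtColor(p,cv2.COLOR_RGB2HSV);return cv2.inRange(h,(14,75,70),(32,255,255))>0
E
python3 - <<'E'
from h import *
T=R.from_rotvec(ctrl.get_obs()['tool_rot']).as_matrix();print(T)
C={n:cam(n) for n in('top','scene')}
for n in C:
    p=np.load(f'pics/{n}0.npz')['p']
    for nm,f in(('green',green),('brass',brass)):
        for c,s in blobs(f(p),25):
            print(n,nm,c.round(1),s,plane(*C[n],c,.012 if nm=='green' else .02))
E
```

```text
[[-0.9477  0.3191 -0.0007]
 [ 0.3191  0.9477 -0.0015]
 [ 0.0002 -0.0016 -1.    ]]
top brass [170.3  63. ] [161  61  19   6  79] [1.1212 0.5086 0.02  ]
top brass [171.9  79.8] [158  78  30   5  83] [1.0626 0.4989 0.02  ]
top brass [194.5  82.5] [191  79   7   8  33] [1.0549 0.4262 0.02  ]
top brass [104.4 197.4] [ 93 187  24  22 324] [0.6686 0.6735 0.02  ]
top brass [362.9 203.3] [358 197  11  13 118] [ 0.6663 -0.1133  0.02  ]
top brass [ 84.9 312.3] [ 57 295  64  32 238] [0.3194 0.694  0.02  ]
scene green [ 60.1 299.4] [ 56 295  10  10  42] [0.9888 0.4156 0.012 ]
scene green [ 51.7 300.6] [ 47 296  12   9  43] [1.0036 0.4267 0.012 ]
scene green [ 33.7 315.2] [ 22 306  24  18 125] [1.0058 0.4791 0.012 ]
scene green [ 21.5 329.2] [ 17 327   9   6  30] [0.9976 0.5225 0.012 ]
scene green [234.8 341.6] [224 333  23  18 319] [0.5527 0.3633 0.012 ]
scene green [259.4 345.7] [251 339  18  14 208] [0.4993 0.3519 0.012 ]
scene green [280.7 349.5] [273 344  16  12 152] [0.4532 0.343  0.012 ]
scene green [300.7 352.9] [294 348  15  11 136] [0.4109 0.3343 0.012 ]
scene brass [433.8 160.3] [422 153  25  16  68] [ 0.3664 -0.5391  0.02  ]
scene brass [286.8 210. ] [280 198  14  23 253] [ 0.6655 -0.1096  0.02  ]
scene brass [  3.8 266. ] [  0 262   9   8  48] [1.1941 0.3867 0.02  ]
scene brass [ 33.2 283.7] [ 27 280  12   9  41] [1.0782 0.406  0.02  ]
scene brass [ 73.3 292.6] [ 70 289   7   8  25] [0.9693 0.391  0.02  ]
scene brass [ 87.8 444.3] [  66  423   43   42 1174] [0.6629 0.6878 0.02  ]
scene brass [252.5 472.8] [250 466   6  14  74] [0.3678 0.6151 0.02  ]
```

```bash
python3 -m handwheel '[{"roll":-0.106},{"roll":-0.106},{"roll":-0.106},{"roll":-0.106},{"roll":-0.106},{"tx":-20,"ty":-32},{"tx":-20,"ty":-32},{"tx":-20,"ty":-32},{"tx":-20,"ty":-32},{"tx":-20,"ty":-32}]'
python3 -m handwheel '[{"tx":-20,"ty":-32},{"tx":-20,"ty":-32},{"tx":-20,"ty":-32},{"tx":-20,"ty":-32},{},{},{}]'
cat > look.py <<'E'
import sys
from h import *
o=ctrl.get_obs();p,d=optics.get_image('wrist');n=sys.argv[1]
cv2.imwrite(f'pics/{n}.png',p[:,:,::-1]);np.savez(f'pics/{n}.npz',p=p,d=d,o=np.r_[o['tool_pos'],o['tool_rot']])
T=R.from_rotvec(o['tool_rot']).as_matrix();print(o['t'],o['tool_pos'],'\n',T)
E
python3 look.py w1; python3 - <<'E'
from h import *
p=np.load('pics/w1.npz')['p'];C=cam('wrist')
for c,s in blobs(green(p),200): print(c.round(1),s,plane(*C,c,.012))
p2=np.load('pics/scene0.npz')['p'];S=cam('scene')
a=sorted([c for c,s in blobs(green(p),200)],key=lambda c:-plane(*C,c,.012)[0])
b=[c for c,s in blobs(green(p2),130) if c[0]>200]
for x,y in zip(a,b): print('tri',tri([ray(*C,x),ray(*S,y)]))
E
```

```text
0.15 [0.1992 0.5919 0.2303] 
 [[-0.9477  0.3191 -0.0007]
 [ 0.3191  0.9477 -0.0015]
 [ 0.0002 -0.0016 -1.    ]]$[0]: bad value
$[0]: bad value
```

```bash
python3 -m handwheel '[{"tx":0,"ty":0,"tz":0,"roll":-0.106},{"tx":0,"ty":0,"tz":0,"roll":-0.106},{"tx":0,"ty":0,"tz":0,"roll":-0.106},{"tx":0,"ty":0,"tz":0,"roll":-0.106},{"tx":0,"ty":0,"tz":0,"roll":-0.106},{"tx":-20,"ty":-32,"tz":0,"roll":0},{"tx":-20,"ty":-32,"tz":0,"roll":0},{"tx":-20,"ty":-32,"tz":0,"roll":0},{"tx":-20,"ty":-32,"tz":0,"roll":0},{"tx":-20,"ty":-32,"tz":0,"roll":0}]'
```

```text
t: 1.03
tool_pos: [0.3307, 0.4546, 0.2311]
tool_rot: [0.323, -3.125, 0.0]
contact_force: [1.6, 0.6, -0.9]
opening: 0.0855
grip_force: 0.0
```

```bash
python3 -m handwheel '[{"tx":-20,"ty":-32,"tz":0,"roll":0},{"tx":-20,"ty":-32,"tz":0,"roll":0},{"tx":-20,"ty":-32,"tz":0,"roll":0},{"tx":0,"ty":0,"tz":0,"roll":0},{"tx":0,"ty":0,"tz":0,"roll":0}]'
cat > seats.py <<'E'
from h import *
f=np.load('pics/w1.npz');p=f['p'];C=cam('wrist',dict(tool_pos=f['o'][:3],tool_rot=f['o'][3:]))
p2=np.load('pics/scene0.npz')['p'];S=cam('scene')
a=sorted([c for c,s in blobs(green(p),200)],key=lambda c:-plane(*C,c,.012)[0])
b=[c for c,s in blobs(green(p2),130) if c[0]>200]
for x,y in zip(a,b): print(x,plane(*C,x,.012),'tri',tri([ray(*C,x),ray(*S,y)]))
E
python3 look.py w1; python3 seats.py
```

```text
t: 1.45
tool_pos: [0.4093, 0.3729, 0.2311]
tool_rot: [0.316, -3.125, -0.0]
contact_force: [-0.5, -0.2, 1.1]
opening: 0.0853
grip_force: 0.0
1.45 [0.4093 0.3729 0.2311] 
 [[-0.9798 -0.2001 -0.0005]
 [-0.2001  0.9798 -0.    ]
 [ 0.0004  0.0001 -1.    ]]
[276.9546 343.4933] [0.5587 0.3613 0.012 ] tri [0.556  0.3615 0.0113]
[275.2603 291.3768] [0.5045 0.3504 0.012 ] tri [0.5025 0.3503 0.0109]
[274.9505 246.1474] [0.4608 0.3426 0.012 ] tri [0.4572 0.3422 0.0117]
[273.147 187.319] [0.4084 0.3321 0.012 ] tri [0.4104 0.3323 0.0095]
```

View pics/w1.png

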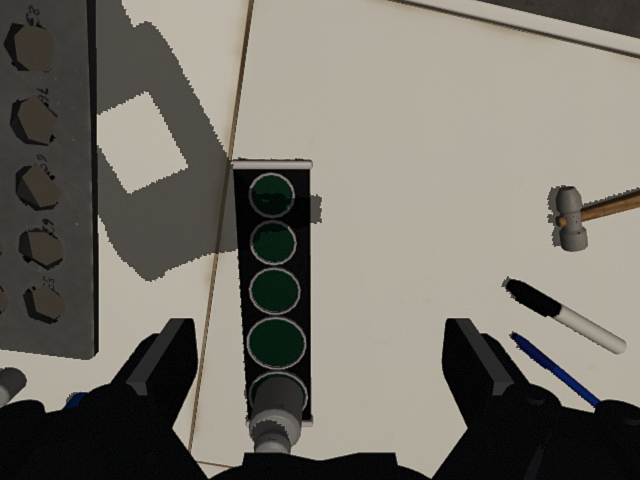

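The wrist view shows the four felt discs at (277,343), (275,291), (273,243) and (272,195), with the last two partly shadowed. Averaging both views gives these seats, with the felt at z about 11–12 mm, which agrees with the text:

| Seat | x (m) | y (m) |
|---|---|---|
| s1 | .556 | .362 |
| s2 | .502 | .351 |
| s3 | .456 | .342 |
| s4 | .413 | .333 |

Next I look at weight_28 and weight_38 on the way past.

```bash
python3 -m handwheel '[{"tx":-18,"ty":-37,"tz":0,"roll":0},{"tx":-18,"ty":-37,"tz":0,"roll":0},{"tx":-18,"ty":-37,"tz":0,"roll":0},{"tx":-18,"ty":-37,"tz":0,"roll":0},{"tx":-18,"ty":-37,"tz":0,"roll":0},{"tx":-18,"ty":-37,"tz":0,"roll":0},{"tx":-18,"ty":-37,"tz":0,"roll":0},{"tx":-18,"ty":-37,"tz":0,"roll":0},{"tx":0,"ty":0,"tz":0,"roll":0},{"tx":0,"ty":0,"tz":0,"roll":0}]'
python3 look.py w2
python3 -m handwheel '[{"tx":5,"ty":-37,"tz":0,"roll":0},{"tx":5,"ty":-37,"tz":0,"roll":0},{"tx":5,"ty":-37,"tz":0,"roll":0},{"tx":5,"ty":-37,"tz":0,"roll":0},{"tx":5,"ty":-37,"tz":0,"roll":0},{"tx":5,"ty":-37,"tz":0,"roll":0},{"tx":0,"ty":0,"tz":0,"roll":0},{"tx":0,"ty":0,"tz":0,"roll":0}]'
python3 look.py w3; python3 -c "
import cv2,numpy as np
cv2.imwrite('pics/w23.png',np.vstack([cv2.resize(cv2.imread(f'pics/w{i}.png')[100:400],(640,300)) for i in (2,3)]))"
```

```text
t: 2.33
tool_pos: [0.61, 0.1137, 0.2308]
tool_rot: [0.32, -3.124, -0.001]
contact_force: [-0.2, 1.0, -0.1]
opening: 0.0852
grip_force: 0.0
2.3333 [0.61   0.1137 0.2308] 
 [[-0.9792 -0.2027 -0.0011]
 [-0.2027  0.9792  0.0005]
 [ 0.001   0.0007 -1.    ]]
t: 3.05
tool_pos: [0.6252, -0.1089, 0.2312]
tool_rot: [0.322, -3.125, -0.001]
contact_force: [0.0, 0.7, 0.5]
opening: 0.0854
grip_force: 0.0
3.05 [ 0.6252 -0.1089  0.2312] 
 [[-0.979  -0.2037 -0.0002]
 [-0.2037  0.979   0.0008]
 [ 0.0001  0.0009 -1.    ]]
```

View pics/w23.png

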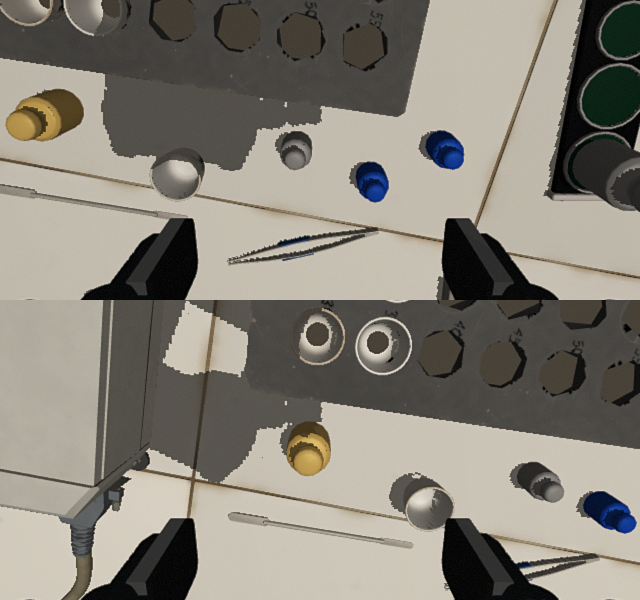

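In w2 the grey weight_28's knob top is at (296,257), with the blue decoys at (372,288) and (450,258). In w3 the brass weight_38's knob top is at (307,259). I triangulate both knobs across the two views.

```bash
cat >> h.py <<'E'
def wc(n):
    f=np.load(f'pics/{n}.npz');return cam('wrist',dict(tool_pos=f['o'][:3],tool_rot=f['o'][3:]))
def delta(X,n=None):
    o=ctrl.get_obs();T=R.from_rotvec(o['tool_rot']).as_matrix();return (T.T@(np.array(X)-o['tool_pos']))*1e3
E
python3 - <<'E'
from h import *
A,B=wc('w2'),wc('w3')
for nm,a,b,z in(('38',(25,224),(307.5,259),.06),('28',(296,257),(548.5,289),.044)):
    X=tri([ray(*A,a),ray(*B,b)]);print(nm,X,plane(*A,a,z),plane(*B,b,z),'delta z=.15',delta([X[0],X[1],.15]))
E
```

```text
38 [ 0.6683 -0.1097  0.0527] [ 0.6655 -0.105   0.06  ] [ 0.6653 -0.11    0.06  ] delta z=.15 [-41.7323 -10.7393  81.174 ]
28 [0.6601 0.1038 0.0323] [0.6558 0.1036 0.044 ] [0.6563 0.0959 0.044 ] delta z=.15 [-77.5401 199.8052  81.3918]
```

```bash
python3 -m handwheel '[{"tx":-20,"ty":-4,"tz":0,"roll":0},{"tx":-19,"ty":-5,"tz":0,"roll":0},{"tx":0,"ty":0,"tz":35,"roll":0},{"tx":0,"ty":0,"tz":35,"roll":0},{"tx":0,"ty":0,"tz":35,"roll":0},{"tx":0,"ty":0,"tz":25,"roll":0},{"tx":0,"ty":0,"tz":0,"roll":0},{"tx":0,"ty":0,"tz":0,"roll":0}]' 62 40
python3 look.py w4; python3 - <<'E'
from h import *
p=np.load('pics/w4.npz')['p'];C=wc('w4')
for c,s in blobs(brass(p),300): print(c,s,plane(*C,c,.06),plane(*C,c,.045))
print(delta([.6655,-.110,.008]))
E
```

```text
t: 3.77
tool_pos: [0.6642, -0.1076, 0.0997]
tool_rot: [0.326, -3.121, -0.003]
contact_force: [0.1, 0.1, -0.1]
opening: 0.0619
grip_force: 0.0
3.7667 [ 0.6642 -0.1076  0.0997] 
 [[-0.9784 -0.2067 -0.0038]
 [-0.2067  0.9784  0.0014]
 [ 0.0034  0.0022 -1.    ]]
[153.1068 150.811 ] [148 113  12  81 365] [ 0.621  -0.1886  0.06  ] [ 0.6237 -0.1939  0.045 ]
[314.8475 263.2155] [ 279  220   73   89 4957] [ 0.6567 -0.1112  0.06  ] [ 0.6623 -0.1102  0.045 ]
[328.5471 341.5929] [259 328 147  29 393] [ 0.6954 -0.0964  0.06  ] [ 0.7042 -0.0941  0.045 ]
[ 0.8319 -1.2632 94.4223]
```

View pics/w4.png

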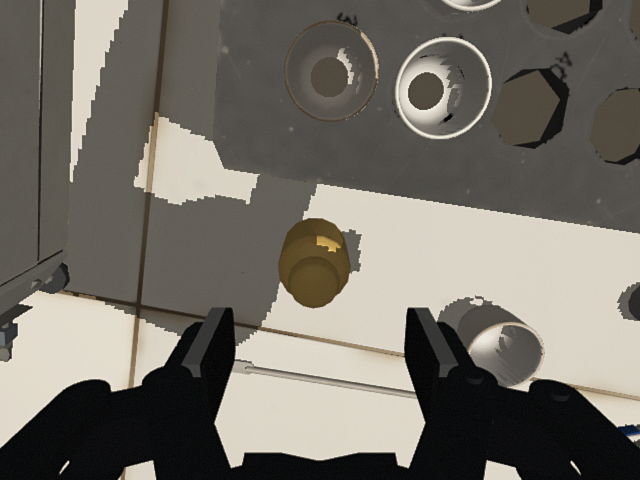

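The brass knob top is at (314,284), with nothing within finger reach on either side.

```bash
python3 - <<'E'
from h import *
C=wc('w4');X=plane(*C,(314.5,284),.06);print(X,delta([X[0],X[1],.008]))
E
```

```text
[ 0.6669 -0.1093  0.06  ] [-0.6908 -0.8442 94.4235]
```

```bash
python3 -m handwheel '[{"tx":-0.5,"ty":-2,"tz":30,"roll":0},{"tx":0,"ty":0,"tz":30,"roll":0},{"tx":0,"ty":0,"tz":20,"roll":0},{"tx":0,"ty":0,"tz":12,"roll":0},{"tx":0,"ty":0,"tz":0,"roll":0}]'
python3 -m handwheel '[{"tx":0,"ty":0,"tz":0,"roll":0},{"tx":0,"ty":0,"tz":0,"roll":0},{"tx":0,"ty":0,"tz":0,"roll":0},{"tx":0,"ty":0,"tz":0,"roll":0},{"tx":0,"ty":0,"tz":0,"roll":0},{"tx":0,"ty":0,"tz":0,"roll":0}]' 30 40
```

```text
t: 4.23
tool_pos: [0.666, -0.1116, 0.0087]
tool_rot: [0.323, -3.124, -0.001]
contact_force: [-0.7, -0.5, 0.3]
opening: 0.0624
grip_force: 0.0
t: 4.73
tool_pos: [0.6687, -0.1122, 0.0129]
tool_rot: [-0.321, 3.12, -0.001]
contact_force: [-0.6, 3.3, 6.6]
opening: 0.0371
grip_force: 41.2
```

```bash
python3 -m handwheel '[{"tx":0,"ty":0,"tz":-8,"roll":0},{"tx":0,"ty":0,"tz":-20,"roll":0},{"tx":0,"ty":0,"tz":-35,"roll":0},{"tx":0,"ty":0,"tz":-35,"roll":0},{"tx":0,"ty":0,"tz":-35,"roll":0},{"tx":0,"ty":0,"tz":-17,"roll":0},{"tx":0,"ty":0,"tz":0,"roll":0},{"tx":0,"ty":0,"tz":0,"roll":0}]'
python3 look.py w5; python3 -c "
from h import *
print(delta([.556,.362,.16]))"
```

```text
t: 5.4
tool_pos: [0.6666, -0.1128, 0.1603]
tool_rot: [-0.321, 3.123, -0.002]
contact_force: [-0.5, 0.2, -3.9]
opening: 0.0366
grip_force: 41.1
5.4 [ 0.6666 -0.1128  0.1603] 
 [[-0.9791 -0.2036  0.0019]
 [-0.2036  0.9791 -0.0011]
 [-0.0016 -0.0014 -1.    ]]
[ 10.3947 486.6058  -1.9177]
```

View pics/w5.png

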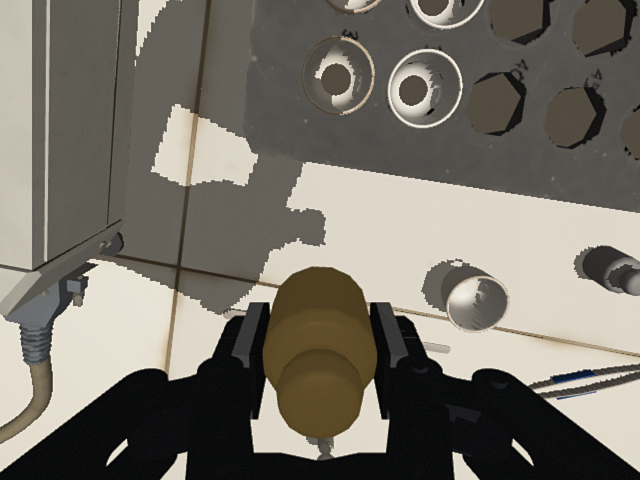

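```bash
python3 -c "
from h import *
C=wc('w5');X=plane(*C,(320,393),.209);print(X,delta(X))"
python3 -m handwheel '[{"tx":1,"ty":40,"tz":0,"roll":0},{"tx":1,"ty":40,"tz":0,"roll":0},{"tx":1,"ty":40,"tz":0,"roll":0},{"tx":1,"ty":40,"tz":0,"roll":0},{"tx":1,"ty":40,"tz":0,"roll":0},{"tx":1,"ty":40,"tz":0,"roll":0},{"tx":1,"ty":40,"tz":0,"roll":0},{"tx":1,"ty":40,"tz":0,"roll":0},{"tx":1,"ty":40,"tz":0,"roll":0},{"tx":1,"ty":40,"tz":0,"roll":0},{"tx":1,"ty":40,"tz":0,"roll":0},{"tx":1,"ty":40,"tz":0,"roll":0}]'
python3 -m handwheel '[{"tx":0,"ty":0,"tz":0,"roll":0},{"tx":0,"ty":0,"tz":0,"roll":0}]'
python3 -c "
from h import *
print(delta([.556,.362,.03]))"
```

```text
[ 0.6613 -0.1135  0.209 ] [  4.1804  -0.356  -51.3065]
t: 6.45
tool_pos: [0.5541, 0.3559, 0.155]
tool_rot: [0.321, -3.119, 0.004]
contact_force: [0.8, -1.4, -4.5]
opening: 0.0368
grip_force: 41.4
t: 6.62
tool_pos: [0.5541, 0.3561, 0.1552]
tool_rot: [0.327, -3.119, 0.004]
contact_force: [0.5, -1.0, -4.3]
opening: 0.0367
grip_force: 41.7
[ -3.853    5.5849 125.1881]
```

```bash
python3 -m handwheel '[{"tx":-3,"ty":3,"tz":30,"roll":0},{"tx":-2,"ty":2.5,"tz":30,"roll":0},{"tx":0,"ty":0,"tz":25,"roll":0},{"tx":0,"ty":0,"tz":20,"roll":0},{"tx":0,"ty":0,"tz":12,"roll":0},{"tx":0,"ty":0,"tz":6,"roll":0},{"tx":0,"ty":0,"tz":0,"roll":0},{"tx":0,"ty":0,"tz":0,"roll":0}]'
python3 -m handwheel '[{"tx":0,"ty":0,"tz":2,"roll":0},{"tx":0,"ty":0,"tz":2,"roll":0},{"tx":0,"ty":0,"tz":0,"roll":0}]'
```

```text
t: 7.28
tool_pos: [0.5611, 0.3611, 0.0367]
tool_rot: [-0.321, 3.125, 0.0]
contact_force: [-0.0, 0.4, -3.1]
opening: 0.0369
grip_force: 41.8
t: 7.53
tool_pos: [0.5612, 0.3618, 0.0334]
tool_rot: [-0.322, 3.123, 0.001]
contact_force: [-0.1, -0.4, -5.1]
opening: 0.0366
grip_force: 41.8
```

```bash
python3 -m handwheel '[{"tx":3,"ty":0,"tz":3,"roll":0},{"tx":0,"ty":0,"tz":3,"roll":0},{"tx":0,"ty":0,"tz":1,"roll":0},{"tx":0,"ty":0,"tz":0,"roll":0}]'
python3 -m handwheel '[{"tx":0,"ty":0,"tz":1,"roll":0},{"tx":0,"ty":0,"tz":1,"roll":0},{"tx":0,"ty":0,"tz":0,"roll":0}]'
```

```text
t: 7.87
tool_pos: [0.5574, 0.3609, 0.0252]
tool_rot: [0.322, -3.125, 0.0]
contact_force: [0.4, -0.6, -3.7]
opening: 0.0366
grip_force: 42.0
t: 8.12
tool_pos: [0.5576, 0.361, 0.025]
tool_rot: [0.322, -3.124, 0.0]
contact_force: [-5.3, -2.5, 5.7]
opening: 0.0365
grip_force: 42.9
```

```bash
python3 look.py w6
```

```text
8.1167 [0.5576 0.361  0.025 ] 
 [[-0.979  -0.2039 -0.0007]
 [-0.2039  0.979  -0.0004]
 [ 0.0008 -0.0002 -1.    ]]
```

View pics/w6.png

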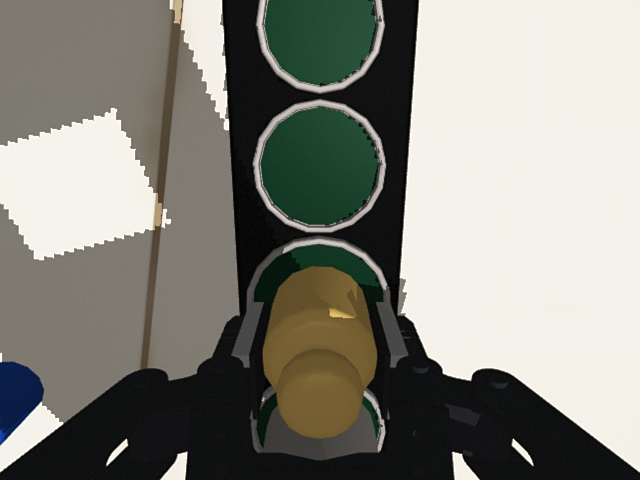

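The weight is inside the seat_1 ring, with seat_2's ring at (319.5,166). The contact force reversed, so it is down. I check the seat centre from this view and then release.

```bash
python3 - <<'E'
from h import *
C=wc('w6');d=np.array([.9798,.2,0])
a=plane(*C,(319.5,166),.0144);print('s2',a,'s1',a+.055*d,'s3',a-.047*d,'s4',a-.09*d)
print('knob',plane(*C,(320,395),.072))
E
python3 -m handwheel '[{"tx":0,"ty":0,"tz":0,"roll":0},{"tx":0,"ty":0,"tz":0,"roll":0},{"tx":0,"ty":0,"tz":0,"roll":0},{"tx":0,"ty":0,"tz":0,"roll":0}]' 60
python3 look.py w7
python3 - <<'E'
from h import *
p=np.load('pics/w7.npz')['p'];cv2.imwrite('pics/w7c.png',p[200:480,160:480,::-1])
E
```

```text
s2 [0.5023 0.3496 0.0144] s1 [0.5562 0.3606 0.0144] s3 [0.4562 0.3402 0.0144] s4 [0.4141 0.3316 0.0144]
knob [0.5544 0.3607 0.072 ]
t: 8.5
tool_pos: [0.558, 0.3611, 0.0236]
tool_rot: [-0.322, 3.124, 0.001]
contact_force: [-1.2, 0.1, -0.2]
opening: 0.0601
grip_force: 0.0
8.5 [0.558  0.3611 0.0236] 
 [[-0.979  -0.2037  0.0009]
 [-0.2037  0.979   0.0004]
 [-0.001   0.0002 -1.    ]]
```

View pics/w7c.png

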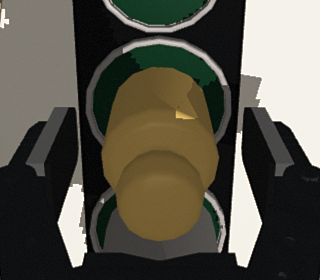

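Released cleanly and upright; the knob sits about 2 mm from the seat centre. Next is weight_28.

```bash
python3 -m handwheel '[{"tx":0,"ty":0,"tz":-15,"roll":0},{"tx":0,"ty":0,"tz":-30,"roll":0},{"tx":0,"ty":0,"tz":-38,"roll":0},{"tx":0,"ty":0,"tz":-38,"roll":0},{"tx":0,"ty":0,"tz":-16,"roll":0},{"tx":-6.2,"ty":-39,"tz":0,"roll":0},{"tx":-6.2,"ty":-39,"tz":0,"roll":0},{"tx":-6.2,"ty":-39,"tz":0,"roll":0},{"tx":-6.2,"ty":-39,"tz":0,"roll":0},{"tx":-6.2,"ty":-39,"tz":0,"roll":0},{"tx":-6.2,"ty":-39,"tz":0,"roll":0},{"tx":-6.2,"ty":-38,"tz":0,"roll":0}]' 46
python3 -m handwheel '[{"tx":0,"ty":0,"tz":30,"roll":0},{"tx":0,"ty":0,"tz":30,"roll":0},{"tx":0,"ty":0,"tz":0,"roll":0},{"tx":0,"ty":0,"tz":0,"roll":0}]'
python3 look.py w8
```

```text
t: 9.55
tool_pos: [0.6562, 0.1015, 0.1619]
tool_rot: [-0.321, 3.123, -0.0]
contact_force: [0.6, -0.3, -0.4]
opening: 0.046
grip_force: 0.0
t: 9.88
tool_pos: [0.654, 0.1033, 0.0989]
tool_rot: [0.321, -3.121, -0.0]
contact_force: [-0.4, -0.2, -0.2]
opening: 0.0459
grip_force: 0.0
9.8833 [0.654  0.1033 0.0989] 
 [[-0.979  -0.2036 -0.0042]
 [-0.2036  0.9791 -0.0002]
 [ 0.0042  0.0007 -1.    ]]
```

View pics/w8.png

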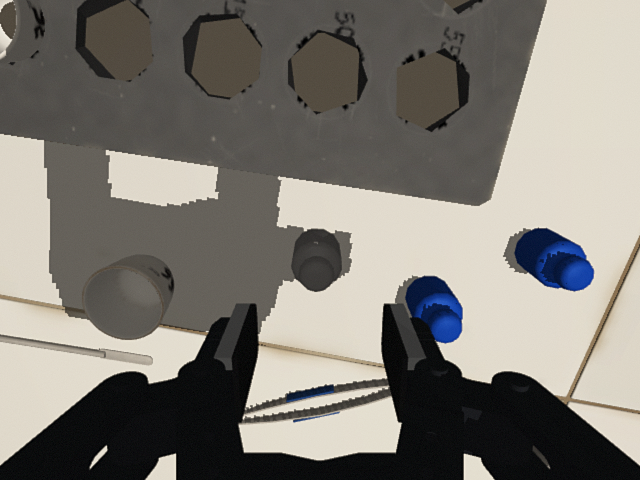

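The grey weight_28 knob is at (317,273). The nearer blue decoy is at (440,322), clear of the finger travel.

```bash
python3 - <<'E'
from h import *
C=wc('w8');X=plane(*C,(317,273),.044);print(X,delta([X[0],X[1],.006]))
E
```

```text
[0.6571 0.1028 0.044 ] [-1.2879 -1.2398 95.2449]
```

```bash
python3 -m handwheel '[{"tx":-2,"ty":-1.5,"tz":30,"roll":0},{"tx":0,"ty":0,"tz":30,"roll":0},{"tx":0,"ty":0,"tz":22,"roll":0},{"tx":0,"ty":0,"tz":11,"roll":0},{"tx":0,"ty":0,"tz":0,"roll":0},{"tx":0,"ty":0,"tz":0,"roll":0}]'
python3 -m handwheel '[{"tx":0,"ty":0,"tz":0,"roll":0},{"tx":0,"ty":0,"tz":0,"roll":0},{"tx":0,"ty":0,"tz":0,"roll":0},{"tx":0,"ty":0,"tz":0,"roll":0},{"tx":0,"ty":0,"tz":0,"roll":0}]' 20 40
```

```text
t: 10.43
tool_pos: [0.6589, 0.1029, 0.0092]
tool_rot: [-0.323, 3.123, -0.0]
contact_force: [0.2, -0.9, 0.6]
opening: 0.0461
grip_force: 0.0
t: 10.85
tool_pos: [0.6601, 0.1028, 0.0107]
tool_rot: [-0.321, 3.12, 0.0]
contact_force: [-0.2, 0.4, 6.4]
opening: 0.0268
grip_force: 39.7
```

```bash
python3 -m handwheel '[{"tx":0,"ty":0,"tz":-8,"roll":0},{"tx":0,"ty":0,"tz":-20,"roll":0},{"tx":0,"ty":0,"tz":-35,"roll":0},{"tx":0,"ty":0,"tz":-35,"roll":0},{"tx":0,"ty":0,"tz":-35,"roll":0},{"tx":0,"ty":0,"tz":-17,"roll":0},{"tx":0,"ty":0,"tz":0,"roll":0}]'
python3 -m handwheel '[{"tx":13,"ty":34,"tz":0,"roll":0},{"tx":13,"ty":34,"tz":0,"roll":0},{"tx":13,"ty":34,"tz":0,"roll":0},{"tx":13,"ty":34,"tz":0,"roll":0},{"tx":13,"ty":34,"tz":0,"roll":0},{"tx":13,"ty":34,"tz":0,"roll":0},{"tx":13,"ty":34,"tz":0,"roll":0},{"tx":12,"ty":34,"tz":0,"roll":0},{"tx":0,"ty":0,"tz":0,"roll":0},{"tx":0,"ty":0,"tz":0,"roll":0}]'
python3 -c "
from h import *
print(delta([.502,.350,.032]))"
```

```text
t: 11.43
tool_pos: [0.6611, 0.1025, 0.1647]
tool_rot: [-0.321, 3.114, -0.001]
contact_force: [1.6, 0.5, -1.0]
opening: 0.026
grip_force: 39.5
t: 12.27
tool_pos: [0.4993, 0.3484, 0.155]
tool_rot: [0.327, -3.121, 0.003]
contact_force: [-0.3, 0.6, -2.3]
opening: 0.0265
grip_force: 39.9
[ -3.3875   1.1338 122.9866]
```

```bash
python3 -m handwheel '[{"tx":-3,"ty":1,"tz":30,"roll":0},{"tx":-2,"ty":0,"tz":30,"roll":0},{"tx":0,"ty":0,"tz":25,"roll":0},{"tx":0,"ty":0,"tz":20,"roll":0},{"tx":0,"ty":0,"tz":12,"roll":0},{"tx":0,"ty":0,"tz":5,"roll":0},{"tx":0,"ty":0,"tz":0,"roll":0},{"tx":0,"ty":0,"tz":0,"roll":0}]'
python3 look.py w9
```

```text
t: 12.93
tool_pos: [0.5071, 0.3496, 0.0361]
tool_rot: [-0.321, 3.124, 0.0]
contact_force: [0.5, -0.7, -1.0]
opening: 0.0268
grip_force: 39.9
12.9333 [0.5071 0.3496 0.0361] 
 [[-0.9791 -0.2032  0.0011]
 [-0.2032  0.9791  0.0004]
 [-0.0011  0.0002 -1.    ]]
```

View pics/w9.png

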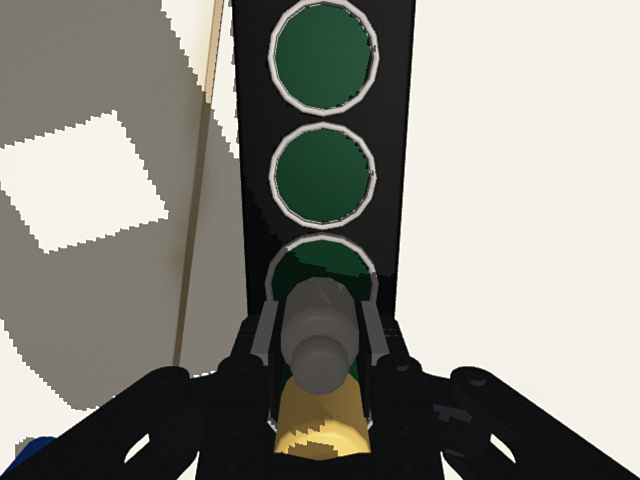

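Seat_3's ring is at (322,175), and weight_28 at (320,330) is over seat_2. I nudge tx +3 and lower it.

```bash
python3 -m handwheel '[{"tx":3,"ty":0.5,"tz":3,"roll":0},{"tx":0,"ty":0,"tz":3,"roll":0},{"tx":0,"ty":0,"tz":3,"roll":0},{"tx":0,"ty":0,"tz":0,"roll":0},{"tx":0,"ty":0,"tz":0,"roll":0}]'
python3 -m handwheel '[{"tx":0,"ty":0,"tz":1.5,"roll":0},{"tx":0,"ty":0,"tz":1.5,"roll":0},{"tx":0,"ty":0,"tz":0,"roll":0},{"tx":0,"ty":0,"tz":0,"roll":0}]'
python3 -c "
from h import *
C=wc('w9');d=np.array([.9798,.2,0]);a=plane(*C,(322.5,175),.0144);print(a+.047*d)"
```

```text
t: 13.4
tool_pos: [0.5029, 0.3496, 0.0261]
tool_rot: [0.322, -3.125, 0.0]
contact_force: [0.3, 0.1, -1.0]
opening: 0.0262
grip_force: 39.9
t: 13.73
tool_pos: [0.5031, 0.3496, 0.0231]
tool_rot: [0.322, -3.125, 0.0]
contact_force: [0.3, -0.3, -1.8]
opening: 0.0262
grip_force: 39.9
[0.5024 0.3498 0.0144]
```

```bash
python3 -m handwheel '[{"tx":-1,"ty":0,"tz":1,"roll":0},{"tx":0,"ty":0,"tz":0,"roll":0},{"tx":0,"ty":0,"tz":0,"roll":0}]'
```

```text
t: 13.98
tool_pos: [0.5042, 0.3499, 0.0227]
tool_rot: [0.322, -3.125, -0.0]
contact_force: [-3.6, -0.6, 2.0]
opening: 0.0263
grip_force: 40.1
```

```bash
python3 -m handwheel '[{"tx":0,"ty":0,"tz":0,"roll":0},{"tx":0,"ty":0,"tz":0,"roll":0},{"tx":0,"ty":0,"tz":0,"roll":0},{"tx":0,"ty":0,"tz":-10,"roll":0},{"tx":0,"ty":0,"tz":-30,"roll":0},{"tx":0,"ty":0,"tz":-38,"roll":0},{"tx":0,"ty":0,"tz":-38,"roll":0},{"tx":0,"ty":0,"tz":-38,"roll":0},{"tx":0,"ty":0,"tz":-16,"roll":0},{"tx":0,"ty":0,"tz":0,"roll":0}]' 44
python3 look.py w10
python3 -m handwheel '[{"tx":15.5,"ty":-36,"tz":0,"roll":0},{"tx":15.5,"ty":-36,"tz":0,"roll":0},{"tx":15.5,"ty":-36,"tz":0,"roll":0},{"tx":15.5,"ty":-36,"tz":0,"roll":0},{"tx":15.5,"ty":-36,"tz":0,"roll":0},{"tx":15.5,"ty":-36,"tz":0,"roll":0},{"tx":15.5,"ty":-36,"tz":0,"roll":0},{"tx":15.5,"ty":-36,"tz":0,"roll":0},{"tx":15.5,"ty":-36,"tz":0,"roll":0},{"tx":15.5,"ty":-36,"tz":0,"roll":0},{"tx":15.5,"ty":-36,"tz":0,"roll":0},{"tx":15.5,"ty":-36,"tz":0,"roll":0}]'
python3 -m handwheel '[{"tx":15.5,"ty":-36,"tz":0,"roll":0},{"tx":15.5,"ty":-36,"tz":0,"roll":0},{"tx":15.5,"ty":-36,"tz":0,"roll":0},{"tx":0,"ty":0,"tz":0,"roll":0},{"tx":0,"ty":0,"tz":0,"roll":0}]'
python3 look.py w11; python3 - <<'E'
from h import *
print(ctrl.get_obs()['q'])
cv2.imwrite('pics/w1011.png',np.hstack([cv2.resize(cv2.imread(f'pics/w{i}.png')[:,120:520],(400,480)) for i in(10,11)]))
C=wc('w11')
for c,s in blobs(brass(np.load('pics/w11.npz')['p']),100):print(c,s,plane(*C,c,.02))
E
```

```text
t: 14.82
tool_pos: [0.5073, 0.3515, 0.2005]
tool_rot: [-0.321, 3.113, 0.007]
contact_force: [0.5, 0.8, 0.7]
opening: 0.0438
grip_force: 0.0
14.8167 [0.5073 0.3515 0.2005] 
 [[-0.9789 -0.2038  0.0112]
 [-0.2038  0.979   0.0059]
 [-0.0122  0.0035 -0.9999]]
t: 15.87
tool_pos: [0.4084, -0.1123, 0.1907]
tool_rot: [0.322, -3.123, -0.002]
contact_force: [0.7, -0.2, -0.5]
opening: 0.044
grip_force: 0.0
t: 16.28
tool_pos: [0.3852, -0.2273, 0.1906]
tool_rot: [0.315, -3.124, -0.004]
contact_force: [-0.5, 0.6, 0.0]
opening: 0.0441
grip_force: 0.0
16.2833 [ 0.3852 -0.2273  0.1906] 
 [[-0.9799 -0.1994 -0.0024]
 [-0.1994  0.9799  0.0023]
 [ 0.0019  0.0027 -1.    ]]
[-0.6975 -0.3669  2.054   0.0004  1.4577 -2.4715]
[377.039   46.6429] [371  24  13  47 154] [ 0.2649 -0.2115  0.02  ]
[366.4077  96.7846] [361  72  12  49 130] [ 0.2977 -0.2111  0.02  ]
[319.0872 206.8018] [305 191  29  33 757] [ 0.3816 -0.2279  0.02  ]
[316.8456 318.4028] [286 192  61 263 777] [ 0.4742 -0.211   0.02  ]
```

View pics/w1011.png

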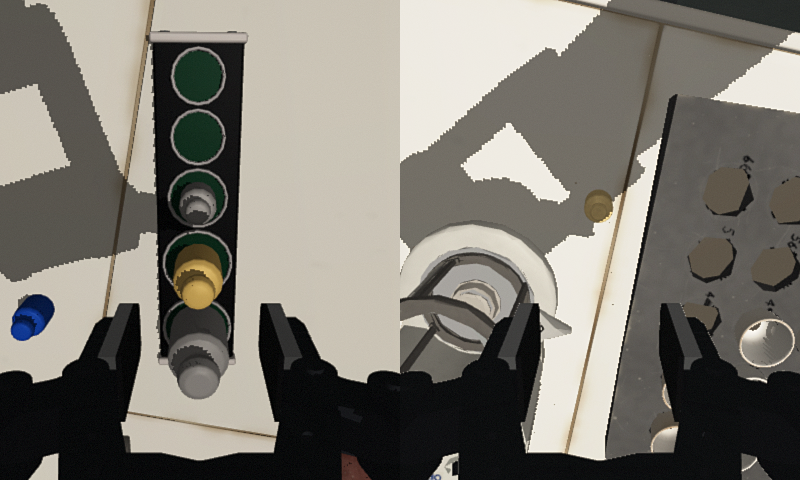

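In w10 weights 38 and 28 both sit centred in their seats, at about (200,270) and (197,205) in the crop. In w11 the brass weight_22 is at (319,207), with the balance's draft ring nearby, so I check clearance.

```bash
python3 - <<'E'
from h import *
T=cam('top');S=cam('scene')
print('ring tri',tri([ray(*T,(432,260)),ray(*S,(379,158))]),plane(*T,(432,260),.145),plane(*T,(450,260),.145))
C=wc('w11');X=plane(*C,(318.5,213),.033);print('22',X,delta([X[0],X[1],.1]))
d=np.load('pics/top0.npz')['d'];K,E=T
u,v=np.meshgrid(np.arange(395,485),np.arange(170,300));P=np.stack([u,v,np.ones_like(u)],-1).reshape(-1,3)@np.linalg.inv(K).T*d[v,u].reshape(-1,1)
P=P@E[:3,:3].T+E[:3,3]
for nm,q in(('22',X[:2]),('20',np.array([.519,-.427]))):
  for h in(.03,.07,.1):
    m=(P[:,2]>h);Q=P[m];r=np.hypot(*(Q[:,:2]-q).T);r[r<.03]=9;i=r.argmin();print(nm,h,r[i],Q[i],len(Q))
E
```

```text
ring tri [ 0.4729 -0.3004  0.1294] [ 0.4727 -0.2971  0.145 ] [ 0.4737 -0.3463  0.145 ]
22 [ 0.3832 -0.228   0.033 ] [ 2.5907 -1.5203 90.7328]
22 0.03 0.057144121494649494 [ 0.4204 -0.2713  0.0402] 4633
22 0.07 0.07245472427078202 [ 0.4387 -0.2745  0.129 ] 3618
22 0.1 0.07245472427078202 [ 0.4387 -0.2745  0.129 ] 3459
20 0.03 0.05975057111754088 [ 0.5191 -0.3672  0.1172] 4633
20 0.07 0.05975057111754088 [ 0.5191 -0.3672  0.1172] 3618
20 0.1 0.05975057111754088 [ 0.5191 -0.3672  0.1172] 3459
```

```bash
python3 - <<'E'
from h import *
f=np.load('pics/w11.npz');d=f['d'];K,E=wc('w11')
v,u=np.mgrid[120:330:3,330:560:2]
P=np.stack([u,v,np.ones_like(u)],-1).reshape(-1,3)@np.linalg.inv(K).T*d[v,u].reshape(-1,1);P=P@E[:3,:3].T+E[:3,3]
T=E[:3,:3];tx=np.array([-.98,-.2]);ty=np.array([-.2,.98]);q=P[:,:2]-[.3825,-.228];a,b=q@tx,q@ty
for lo,hi in((-.02,-.01),(-.01,.01),(.01,.02)):
    m=(a>lo)&(a<hi)&(P[:,2]>.006)&(b>.018);print(lo,b[m].min(),np.percentile(b[m],5),np.percentile(P[m,2],[5,50,95]))
E
```

```text
-0.02 0.037678398695337734 0.044173061918117706 [0.0126 0.0147 0.0158]
-0.01 0.02197315060873268 0.022464960250103597 [0.0085 0.0147 0.2098]
0.01 0.041597063285175276 0.04470272268525564 [0.0091 0.0147 0.0157]
```

The tray edge is about 40 mm to +y and 15 mm high, and the balance ring is 72 mm away. A 32 mm opening, about 30 mm half-span, clears both.

```bash
python3 -m handwheel '[{"tx":2.5,"ty":-1.5,"tz":30,"roll":0},{"tx":0,"ty":0,"tz":30,"roll":0},{"tx":0,"ty":0,"tz":30,"roll":0},{"tx":0,"ty":0,"tz":25,"roll":0},{"tx":0,"ty":0,"tz":15,"roll":0},{"tx":0,"ty":0,"tz":0,"roll":0},{"tx":0,"ty":0,"tz":0,"roll":0}]' 33
python3 look.py w12; python3 - <<'E'
from h import *
C=wc('w12')
for c,s in blobs(brass(np.load('pics/w12.npz')['p']),300):print(c,s,plane(*C,c,.025))
print(delta([.3832,-.228,.007]))
E
```

```text
t: 16.92
tool_pos: [0.3839, -0.2263, 0.0612]
tool_rot: [0.325, -3.123, -0.004]
contact_force: [1.0, -0.3, -0.9]
opening: 0.0329
grip_force: 0.0
16.9167 [ 0.3839 -0.2263  0.0612] 
 [[-0.9786 -0.206  -0.0023]
 [-0.206   0.9786  0.0022]
 [ 0.0018  0.0026 -1.    ]]
[410.47    29.0467] [401   0  20  64 300] [ 0.2739 -0.2137  0.025 ]
[389.5893 116.3253] [379  76  22  78 375] [ 0.3066 -0.2133  0.025 ]
[316.7631 270.4114] [ 294  242   47   58 2161] [ 0.3784 -0.2285  0.025 ]
[327.1072 367.2448] [303 280  48 179 858] [ 0.4273 -0.2132  0.025 ]
[ 1.7453 -0.3069 55.6184]
```

View pics/w12.png

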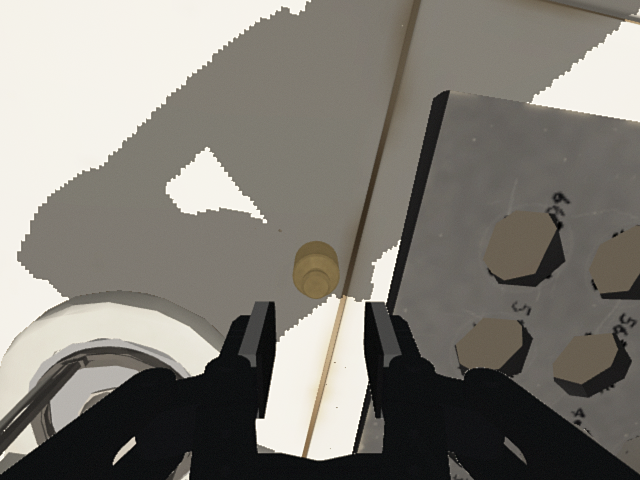

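The weight_22 knob top is at (316.5,284), between tray and balance, and the fingers look clear.

```bash
python3 - <<'E'
from h import *
C=wc('w12');X=plane(*C,(316.5,284),.033);print(X,delta([X[0],X[1],.006]))
E
python3 -m handwheel '[{"tx":1,"ty":-1.5,"tz":25,"roll":0},{"tx":0,"ty":0,"tz":20,"roll":0},{"tx":0,"ty":0,"tz":9,"roll":0},{"tx":0,"ty":0,"tz":0,"roll":0},{"tx":0,"ty":0,"tz":0,"roll":0}]'
```

```text
[ 0.3815 -0.228   0.033 ] [ 3.3814  0.0572 56.6184]
t: 17.38
tool_pos: [0.3844, -0.2301, 0.0093]
tool_rot: [-0.322, 3.124, -0.001]
contact_force: [0.4, -0.7, -0.2]
opening: 0.0328
grip_force: 0.0
```

```bash
python3 -m handwheel '[{"tx":2,"ty":1,"tz":2.5,"roll":0},{"tx":0,"ty":0,"tz":0,"roll":0}]'
python3 -m handwheel '[{"tx":0,"ty":0,"tz":0,"roll":0},{"tx":0,"ty":0,"tz":0,"roll":0},{"tx":0,"ty":0,"tz":0,"roll":0},{"tx":0,"ty":0,"tz":0,"roll":0},{"tx":0,"ty":0,"tz":0,"roll":0}]' 14 40
```

```text
t: 17.55
tool_pos: [0.3822, -0.2298, 0.0069]
tool_rot: [-0.322, 3.124, -0.002]
contact_force: [-0.1, -0.4, -0.4]
opening: 0.0331
grip_force: 0.0
t: 17.97
tool_pos: [0.3823, -0.2298, 0.007]
tool_rot: [-0.322, 3.124, -0.001]
contact_force: [-1.1, 0.3, 6.7]
opening: 0.0205
grip_force: 39.2
```

```bash
python3 -m handwheel '[{"tx":0,"ty":0,"tz":-8,"roll":0},{"tx":0,"ty":0,"tz":-20,"roll":0},{"tx":0,"ty":0,"tz":-35,"roll":0},{"tx":0,"ty":0,"tz":-35,"roll":0},{"tx":0,"ty":0,"tz":-35,"roll":0},{"tx":0,"ty":0,"tz":-20,"roll":0},{"tx":0,"ty":0,"tz":0,"roll":0}]'
python3 -m handwheel '[{"tx":-12.6,"ty":36,"tz":0,"roll":0},{"tx":-12.6,"ty":36,"tz":0,"roll":0},{"tx":-12.6,"ty":36,"tz":0,"roll":0},{"tx":-12.6,"ty":36,"tz":0,"roll":0},{"tx":-12.6,"ty":36,"tz":0,"roll":0},{"tx":-12.6,"ty":36,"tz":0,"roll":0},{"tx":-12.6,"ty":36,"tz":0,"roll":0},{"tx":-12.6,"ty":36,"tz":0,"roll":0},{"tx":-12.6,"ty":36,"tz":0,"roll":0},{"tx":-12.6,"ty":36,"tz":0,"roll":0},{"tx":-12.6,"ty":36,"tz":0,"roll":0},{"tx":-12.6,"ty":36,"tz":0,"roll":0}]'
python3 -m handwheel '[{"tx":-12.6,"ty":36,"tz":0,"roll":0},{"tx":-12.6,"ty":36,"tz":0,"roll":0},{"tx":-12.6,"ty":36,"tz":0,"roll":0},{"tx":0,"ty":0,"tz":0,"roll":0},{"tx":0,"ty":0,"tz":0,"roll":0}]'
python3 -c "
from h import *
print(delta([.457,.341,.030]))"
```

```text
t: 18.55
tool_pos: [0.3841, -0.2315, 0.1652]
tool_rot: [-0.321, 3.117, -0.013]
contact_force: [0.8, -1.6, -0.2]
opening: 0.0206
grip_force: 39.2
t: 19.55
tool_pos: [0.4404, 0.2262, 0.1572]
tool_rot: [0.322, -3.123, 0.001]
contact_force: [0.1, -0.4, -0.7]
opening: 0.0206
grip_force: 39.4
t: 19.97
tool_pos: [0.4555, 0.3389, 0.1568]
tool_rot: [0.326, -3.122, 0.003]
contact_force: [0.8, -0.8, -0.9]
opening: 0.0208
grip_force: 39.6
[ -2.353    1.8827 126.7468]
```

```bash
python3 -m handwheel '[{"tx":0,"ty":1.5,"tz":30,"roll":0},{"tx":0,"ty":0,"tz":30,"roll":0},{"tx":0,"ty":0,"tz":25,"roll":0},{"tx":0,"ty":0,"tz":20,"roll":0},{"tx":0,"ty":0,"tz":13,"roll":0},{"tx":0,"ty":0,"tz":6,"roll":0},{"tx":0,"ty":0,"tz":0,"roll":0},{"tx":0,"ty":0,"tz":0,"roll":0}]'
python3 look.py w13; python3 - <<'E'
from h import *
p=np.load('pics/w13.npz')['p'];C=wc('w13')
for nm,f in(('g',green),('b',brass)):
  for c,s in blobs(f(p),300):print(nm,c.round(1),s,plane(*C,c,.012))
print(delta([.456,.341,.019]))
E
```

```text
t: 20.63
tool_pos: [0.4568, 0.3391, 0.0355]
tool_rot: [-0.321, 3.124, 0.0]
contact_force: [0.1, -0.4, -0.6]
opening: 0.0208
grip_force: 39.6
20.6333 [0.4568 0.3391 0.0355] 
 [[-0.9791 -0.2032  0.0008]
 [-0.2032  0.9791  0.0003]
 [-0.0008  0.0002 -1.    ]]
g [323.6 197.5] [ 280  155   88   86 5751] [0.4151 0.3323 0.012 ]
g [323.2 281. ] [ 281  259   85   48 2504] [0.4505 0.3395 0.012 ]
b [225.  166.7] [ 196    0   56  363 2494] [0.411  0.2921 0.012 ]
b [320.4 334.2] [ 291  291   60   89 4311] [0.4758 0.3436 0.012 ]
[ 1.0715  1.6582 17.2974]
```

```bash
python3 -m handwheel '[{"tx":0,"ty":1.5,"tz":4,"roll":0},{"tx":0,"ty":0,"tz":4,"roll":0},{"tx":0,"ty":0,"tz":3,"roll":0},{"tx":0,"ty":0,"tz":2,"roll":0},{"tx":0,"ty":0,"tz":0,"roll":0},{"tx":0,"ty":0,"tz":0,"roll":0}]'
python3 -m handwheel '[{"tx":0,"ty":0,"tz":1,"roll":0},{"tx":0,"ty":0,"tz":1,"roll":0},{"tx":0,"ty":0,"tz":0,"roll":0},{"tx":0,"ty":0,"tz":0,"roll":0}]'
```

```text
t: 21.18
tool_pos: [0.4558, 0.3408, 0.0216]
tool_rot: [0.322, -3.125, 0.0]
contact_force: [-0.0, 0.0, -0.6]
opening: 0.0207
grip_force: 39.6
t: 21.52
tool_pos: [0.4559, 0.3408, 0.0198]
tool_rot: [0.322, -3.125, 0.0]
contact_force: [0.7, -0.8, -0.8]
opening: 0.0209
grip_force: 39.6
```

```bash
python3 -m handwheel '[{"tx":0,"ty":0,"tz":1,"roll":0},{"tx":0,"ty":0,"tz":0,"roll":0},{"tx":0,"ty":0,"tz":0,"roll":0}]'
```

```text
t: 21.77
tool_pos: [0.4562, 0.3409, 0.019]
tool_rot: [-0.322, 3.125, 0.0]
contact_force: [0.3, 0.9, -0.5]
opening: 0.0204
grip_force: 39.7
```

```bash
python3 -m handwheel '[{"tx":0,"ty":0,"tz":0.7,"roll":0},{"tx":0,"ty":0,"tz":0,"roll":0},{"tx":0,"ty":0,"tz":0,"roll":0}]'
```

```text
t: 22.02
tool_pos: [0.4562, 0.341, 0.019]
tool_rot: [-0.322, 3.125, 0.0]
contact_force: [-1.3, -1.3, 4.5]
opening: 0.0208
grip_force: 40.1
```

```bash
python3 -m handwheel '[{"tx":0,"ty":0,"tz":0,"roll":0},{"tx":0,"ty":0,"tz":0,"roll":0},{"tx":0,"ty":0,"tz":0,"roll":0},{"tx":0,"ty":0,"tz":-10,"roll":0},{"tx":0,"ty":0,"tz":-30,"roll":0},{"tx":0,"ty":0,"tz":-38,"roll":0},{"tx":0,"ty":0,"tz":-38,"roll":0},{"tx":0,"ty":0,"tz":-38,"roll":0},{"tx":0,"ty":0,"tz":-36,"roll":0},{"tx":0,"ty":0,"tz":0,"roll":0},{"tx":0,"ty":0,"tz":0,"roll":0}]' 36
python3 look.py w14
python3 -m handwheel '[{"tx":4.6,"ty":-38,"tz":0,"roll":0},{"tx":4.6,"ty":-38,"tz":0,"roll":0},{"tx":4.6,"ty":-38,"tz":0,"roll":0},{"tx":4.6,"ty":-38,"tz":0,"roll":0},{"tx":4.6,"ty":-38,"tz":0,"roll":0},{"tx":4.6,"ty":-38,"tz":0,"roll":0},{"tx":4.6,"ty":-38,"tz":0,"roll":0},{"tx":4.6,"ty":-38,"tz":0,"roll":0},{"tx":4.6,"ty":-38,"tz":0,"roll":0},{"tx":4.6,"ty":-38,"tz":0,"roll":0},{"tx":4.6,"ty":-38,"tz":0,"roll":0},{"tx":4.6,"ty":-38,"tz":0,"roll":0}]'
python3 -m handwheel '[{"tx":4.6,"ty":-38,"tz":0,"roll":0},{"tx":4.6,"ty":-38,"tz":0,"roll":0},{"tx":4.6,"ty":-38,"tz":0,"roll":0},{"tx":4.6,"ty":-38,"tz":0,"roll":0},{"tx":4.6,"ty":-38,"tz":0,"roll":0},{"tx":4.6,"ty":-38,"tz":0,"roll":0},{"tx":4.6,"ty":-38,"tz":0,"roll":0},{"tx":4.6,"ty":-38,"tz":0,"roll":0},{"tx":0,"ty":0,"tz":0,"roll":0},{"tx":0,"ty":0,"tz":0,"roll":0}]' 33
python3 look.py w15; python3 - <<'E'
from h import *
for n in ('w14','w15'):
    p=np.load(f'pics/{n}.npz')['p'];C=wc(n)
    for c,s in blobs(brass(p),200):print(n,c.round(1),s,plane(*C,c,.035))
f=np.load('pics/w15.npz');K,E=C;d=f['d'];p=f['p']
v,u=np.mgrid[100:330,230:410];P=np.stack([u,v,np.ones_like(u)],-1).reshape(-1,3)@np.linalg.inv(K).T*d[v,u].reshape(-1,1);P=P@E[:3,:3].T+E[:3,3]
m=((P[:,2]>.009)&(P[:,2]<.035)).reshape(u.shape).astype(np.uint8)
n,l,s,c=cv2.connectedComponentsWithStats(m)
for i in range(1,n):
    if s[i][4]>60:
        q=P[(l==i).ravel()];print(c[i]+[230,100],s[i],'top',q[q[:,2]>q[:,2].max()-.003].mean(0),q[:,2].max(),'mean',q.mean(0))
E
```

```text
t: 22.93
tool_pos: [0.4576, 0.3418, 0.2125]
tool_rot: [-0.321, 3.118, 0.005]
contact_force: [-0.0, -0.0, -0.9]
opening: 0.036
grip_force: 0.0
22.9333 [0.4576 0.3418 0.2125] 
 [[-0.979  -0.2038  0.0065]
 [-0.2038  0.979   0.0037]
 [-0.0071  0.0023 -1.    ]]
t: 23.98
tool_pos: [0.4933, -0.1183, 0.2056]
tool_rot: [0.321, -3.122, -0.003]
contact_force: [1.0, 0.0, 0.5]
opening: 0.0358
grip_force: 0.0
t: 24.82
tool_pos: [0.5193, -0.4227, 0.2045]
tool_rot: [0.317, -3.122, -0.007]
contact_force: [-0.1, 0.8, -1.5]
opening: 0.033
grip_force: 0.0
24.8167 [ 0.5193 -0.4227  0.2045] 
 [[-0.9796 -0.2011 -0.0039]
 [-0.2011  0.9796  0.0042]
 [ 0.0029  0.0049 -1.    ]]
w14 [280.6  55. ] [270   0  22 111 432] [0.3568 0.2937 0.035 ]
w14 [264.5 152.6] [258 115  15  79 262] [0.425  0.2938 0.035 ]
w14 [319.5 204.5] [306 189  28  32 723] [0.4553 0.3418 0.035 ]
w14 [320.2 331.6] [ 296  296   46   67 2025] [0.564 0.365 0.035]
w14 [625.1 455.6] [605 445  35  28 397] [0.6361 0.6765 0.035 ]
w15 [115.8  15.7] [ 99   0  39  38 671] [ 0.4155 -0.5804  0.035 ]
w15 [622.6  94.3] [605  49  35  91 281] [ 0.3941 -0.2315  0.035 ]
w15 [575.8 212.3] [561 182  28  67 202] [ 0.4805 -0.2314  0.035 ]
[391.3218 216.3456] [ 127   36   53  194 1554] top [ 0.5194 -0.3642  0.033 ] 0.034995821775944846 mean [ 0.5151 -0.366   0.0267]
[307.5302 208.6113] [ 65  96  26  26 530] top [ 0.5233 -0.431   0.0277] 0.029600995260751883 mean [ 0.5217 -0.4309  0.0211]
```

Weight_22 is seated at (.455,.342). Depth finds weight_20 at (307,209), world (.523,-.431), 28 mm high; the balance side is about 65 mm away.

```bash
python3 -m handwheel '[{"tx":-1.5,"ty":-8.5,"tz":25,"roll":0},{"tx":0,"ty":0,"tz":35,"roll":0},{"tx":0,"ty":0,"tz":35,"roll":0},{"tx":0,"ty":0,"tz":30,"roll":0},{"tx":0,"ty":0,"tz":15,"roll":0},{"tx":0,"ty":0,"tz":0,"roll":0},{"tx":0,"ty":0,"tz":0,"roll":0}]'
python3 look.py w16; python3 - <<'E'
from h import *
f=np.load('pics/w16.npz');d=f['d'];p=f['p'];K,E=wc('w16')
v,u=np.mgrid[150:400,250:390];P=np.stack([u,v,np.ones_like(u)],-1).reshape(-1,3)@np.linalg.inv(K).T*d[v,u].reshape(-1,1);P=P@E[:3,:3].T+E[:3,3]
m=((P[:,2]>.006)&(P[:,2]<.032)).reshape(u.shape).astype(np.uint8)
n,l,s,c=cv2.connectedComponentsWithStats(m)
for i in range(1,n):
    if s[i][4]>100:
        q=P[(l==i).ravel()];t=q[q[:,2]>q[:,2].max()-.003].mean(0);print(c[i]+[250,150],s[i],'top',t,q[:,2].max(),delta([t[0],t[1],.007]))
cv2.imwrite('pics/w16c.png',p[100:400,200:600,::-1])
E
```

```text
t: 25.45
tool_pos: [0.5239, -0.4287, 0.0677]
tool_rot: [0.323, -3.124, -0.002]
contact_force: [-0.1, -0.5, 0.9]
opening: 0.0329
grip_force: 0.0
25.45 [ 0.5239 -0.4287  0.0677] 
 [[-0.9788 -0.2048 -0.0011]
 [-0.2048  0.9788  0.0013]
 [ 0.0008  0.0015 -1.    ]]
[315.5124 265.6868] [  46   93   40   46 1491] top [ 0.5231 -0.4307  0.0276] 0.029228855022427086 [ 1.9272 -0.1883 62.8477]
```

View pics/w16c.png

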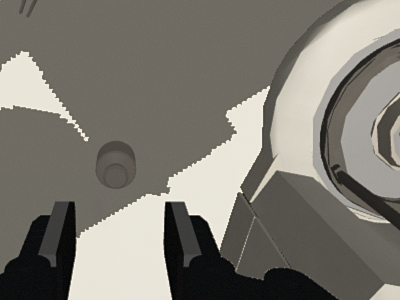

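The grey weight_20 is at crop (116,165), centred between the fingers. The balance body starts about 150 px to its right and is clear.

```bash
python3 -m handwheel '[{"tx":1,"ty":-0.5,"tz":25,"roll":0},{"tx":0.5,"ty":0,"tz":22,"roll":0},{"tx":0,"ty":0,"tz":12,"roll":0},{"tx":0,"ty":0,"tz":2,"roll":0},{"tx":0,"ty":0,"tz":0,"roll":0},{"tx":0,"ty":0,"tz":0,"roll":0}]'
python3 -c "
from h import *
print(delta([.523,-.4307,.006]))"
```

```text
t: 26.0
tool_pos: [0.5243, -0.435, 0.0109]
tool_rot: [-0.321, 3.121, -0.014]
contact_force: [0.2, -8.1, -2.5]
opening: 0.0328
grip_force: 0.0
[0.4111 4.5209 4.8213]
```

The fingers' knuckle is touching the balance (-8 N in y), so I back up and work out the clearance.

```bash
python3 -m handwheel '[{"tx":0,"ty":0,"tz":-20,"roll":0},{"tx":0,"ty":0,"tz":-35,"roll":0},{"tx":0,"ty":0,"tz":-35,"roll":0},{"tx":0,"ty":0,"tz":0,"roll":0},{"tx":0,"ty":0,"tz":0,"roll":0}]'
python3 look.py w17; python3 - <<'E'
from h import *
print(ctrl.get_obs()['q'])
Q=[]
for n in('w15','w16','w17','top0'):
    d=np.load(f'pics/{n}.npz')['d'];K,E=cam('top') if n=='top0' else wc(n)
    v,u=np.mgrid[0:480,0:640]
    if n!='top0': v,u=np.mgrid[0:290,0:640]
    P=np.stack([u,v,np.ones_like(u)],-1).reshape(-1,3)@np.linalg.inv(K).T*d[v,u].reshape(-1,1);P=P@E[:3,:3].T+E[:3,3]
    P=P[(P[:,2]>.025)&(P[:,2]<.16)&(d[v,u].ravel()>.05)];Q.append(P)
    q=P[:,:2]-[.523,-.431];r=np.hypot(*q.T);m=(r<.14)&(r>.02);a=np.degrees(np.arctan2(q[m,1],q[m,0]))
    print(n,[(int(k),round(r[m][(a//15*15)==k].min()*1e3),round(P[m][(a//15*15)==k][r[m][(a//15*15)==k].argmin(),2]*1e3)) for k in np.unique(a//15*15)])
n='w17';d=np.load('pics/w17.npz')['d'];K,E=wc(n);v,u=np.mgrid[150:350,250:390];P=np.stack([u,v,np.ones_like(u)],-1).reshape(-1,3)@np.linalg.inv(K).T*d[v,u].reshape(-1,1);P=P@E[:3,:3].T+E[:3,3]
q=P[(P[:,2]>.02)&(P[:,2]<.031)];print('w20',q.mean(0),len(q))
E
```

```text
t: 26.42
tool_pos: [0.5256, -0.4337, 0.1046]
tool_rot: [-0.321, 3.118, -0.015]
contact_force: [0.4, -0.0, -1.2]
opening: 0.0331
grip_force: 0.0
26.4167 [ 0.5256 -0.4337  0.1046] 
 [[-0.979  -0.2039  0.0084]
 [-0.2039  0.9789 -0.0086]
 [-0.0064 -0.0101 -0.9999]]
[-0.799   0.2779  1.5847  0.      1.2722 -2.5752]
w15 [(45, 73, 47), (60, 66, 59), (75, 63, 45), (90, 63, 88), (105, 69, 26), (120, 73, 28), (135, 87, 26)]
w16 [(90, 64, 25), (105, 69, 33), (120, 73, 29), (135, 87, 27)]
w17 [(75, 63, 48), (90, 63, 49), (105, 69, 31), (120, 73, 27), (135, 87, 28)]
top0 [(15, 129, 109), (30, 94, 113), (45, 76, 112), (60, 67, 109), (75, 66, 112), (90, 64, 117), (105, 71, 69), (120, 83, 29), (135, 92, 29)]
w20 [ 0.5229 -0.4309  0.0271] 372
```

```bash
python3 -m handwheel '[{"tx":0,"ty":0,"tz":0,"roll":-0.12},{"tx":0,"ty":0,"tz":0,"roll":-0.12},{"tx":0,"ty":0,"tz":0,"roll":-0.11},{"tx":0,"ty":0,"tz":0,"roll":0},{"tx":0,"ty":0,"tz":0,"roll":0},{"tx":0,"ty":0,"tz":0,"roll":0}]' 33
python3 -c "
from h import *
print(delta([.523,-.433,.007]),ctrl.get_obs()['q'],R.from_rotvec(ctrl.get_obs()['tool_rot']).as_matrix())"
```

```text
t: 26.97
tool_pos: [0.5224, -0.4305, 0.0966]
tool_rot: [0.857, -3.022, -0.001]
contact_force: [-0.5, -0.0, 0.1]
opening: 0.0331
grip_force: 0.0
[ 0.7799 -2.5011 89.5845] [-0.7991  0.282   1.5885  0.      1.272  -2.9229] [[-0.851  -0.5252 -0.0006]
 [-0.5252  0.851   0.0006]
 [ 0.0002  0.0009 -1.    ]]
```

```bash
python3 -m handwheel '[{"tx":1,"ty":-2,"tz":30,"roll":0},{"tx":0,"ty":0,"tz":30,"roll":0},{"tx":0,"ty":0,"tz":14,"roll":0},{"tx":0,"ty":0,"tz":8,"roll":0},{"tx":0,"ty":0,"tz":0,"roll":0},{"tx":0,"ty":0,"tz":0,"roll":0}]'
python3 -c "
from h import *
print(delta([.523,-.431,.007]))"
```

```text
t: 27.47
tool_pos: [0.5231, -0.4333, 0.0156]
tool_rot: [-0.86, 3.021, -0.0]
contact_force: [-0.4, -0.4, -1.0]
opening: 0.0327
grip_force: 0.0
[-1.1245  1.9632  8.5737]
```

No contact now. I finish the descent and close.

```bash
python3 -m handwheel '[{"tx":-1,"ty":1,"tz":5,"roll":0},{"tx":0,"ty":0,"tz":4,"roll":0},{"tx":0,"ty":0,"tz":0,"roll":0},{"tx":0,"ty":0,"tz":0,"roll":0}]'
python3 -m handwheel '[{"tx":0,"ty":0,"tz":0,"roll":0},{"tx":0,"ty":0,"tz":0,"roll":0},{"tx":0,"ty":0,"tz":0,"roll":0},{"tx":0,"ty":0,"tz":0,"roll":0},{"tx":0,"ty":0,"tz":0,"roll":0}]' 12 40
```

```text
t: 27.8
tool_pos: [0.5233, -0.4317, 0.0065]
tool_rot: [-0.861, 3.021, -0.001]
contact_force: [0.0, 0.3, -0.4]
opening: 0.0328
grip_force: 0.0
t: 28.22
tool_pos: [0.5235, -0.432, 0.0067]
tool_rot: [-0.861, 3.021, -0.001]
contact_force: [0.0, 0.9, 2.5]
opening: 0.0185
grip_force: 39.2
```

```bash
python3 -m handwheel '[{"tx":0,"ty":0,"tz":-8,"roll":0},{"tx":0,"ty":0,"tz":-20,"roll":0},{"tx":0,"ty":0,"tz":-35,"roll":0},{"tx":0,"ty":0,"tz":-35,"roll":0},{"tx":0,"ty":0,"tz":-35,"roll":0},{"tx":0,"ty":0,"tz":-35,"roll":0},{"tx":0,"ty":0,"tz":-30,"roll":0},{"tx":0,"ty":0,"tz":0,"roll":0.12},{"tx":0,"ty":0,"tz":0,"roll":0.12},{"tx":0,"ty":0,"tz":0,"roll":0.11},{"tx":0,"ty":0,"tz":0,"roll":0},{"tx":0,"ty":0,"tz":0,"roll":0}]'
python3 -m handwheel '[{"tx":-2.5,"ty":38,"tz":0,"roll":0},{"tx":-2.5,"ty":38,"tz":0,"roll":0},{"tx":-2.5,"ty":38,"tz":0,"roll":0},{"tx":-2.5,"ty":38,"tz":0,"roll":0},{"tx":-2.5,"ty":38,"tz":0,"roll":0},{"tx":-2.5,"ty":38,"tz":0,"roll":0},{"tx":-2.5,"ty":38,"tz":0,"roll":0},{"tx":-2.5,"ty":38,"tz":0,"roll":0},{"tx":-2.5,"ty":38,"tz":0,"roll":0},{"tx":-2.5,"ty":38,"tz":0,"roll":0},{"tx":-2.5,"ty":38,"tz":0,"roll":0},{"tx":-2.5,"ty":38,"tz":0,"roll":0}]'
python3 -m handwheel '[{"tx":-2.5,"ty":38,"tz":0,"roll":0},{"tx":-2.5,"ty":38,"tz":0,"roll":0},{"tx":-2.5,"ty":38,"tz":0,"roll":0},{"tx":-2.5,"ty":38,"tz":0,"roll":0},{"tx":-2.5,"ty":38,"tz":0,"roll":0},{"tx":-2.5,"ty":38,"tz":0,"roll":0},{"tx":-2.5,"ty":38,"tz":0,"roll":0},{"tx":-2.5,"ty":38,"tz":0,"roll":0},{"tx":0,"ty":0,"tz":0,"roll":0},{"tx":0,"ty":0,"tz":0,"roll":0},{"tx":0,"ty":0,"tz":0,"roll":0}]'
python3 -c "
from h import *
print(delta([.414,.332,.034]))"
```

```text
t: 29.22
tool_pos: [0.5229, -0.4314, 0.204]
tool_rot: [0.326, -3.124, -0.001]
contact_force: [-0.6, 0.1, 0.4]
opening: 0.0182
grip_force: 39.2
t: 30.22
tool_pos: [0.4588, 0.0225, 0.2041]
tool_rot: [-0.325, 3.124, -0.0]
contact_force: [0.8, -0.1, -0.7]
opening: 0.0184
grip_force: 39.3
t: 31.13
tool_pos: [0.4169, 0.3224, 0.2038]
tool_rot: [0.325, -3.124, 0.001]
contact_force: [-0.5, -1.1, 0.3]
opening: 0.0184
grip_force: 39.4
[  0.7895  10.1069 169.7747]
```

```bash
python3 -m handwheel '[{"tx":1,"ty":10,"tz":25,"roll":0},{"tx":0,"ty":0,"tz":35,"roll":0},{"tx":0,"ty":0,"tz":35,"roll":0},{"tx":0,"ty":0,"tz":30,"roll":0},{"tx":0,"ty":0,"tz":22,"roll":0},{"tx":0,"ty":0,"tz":14,"roll":0},{"tx":0,"ty":0,"tz":6,"roll":0},{"tx":0,"ty":0,"tz":0,"roll":0},{"tx":0,"ty":0,"tz":0,"roll":0}]'
python3 look.py w18; python3 - <<'E'
from h import *
p=np.load('pics/w18.npz')['p'];C=wc('w18')
for c,s in blobs(green(p),300):print(c.round(1),s,plane(*C,c,.012))
# front rim edge of felt
g=green(p)[:,300:340];print(np.where(g.sum(1)>10)[0][[0,-1]])
print(delta([.414,.332,.019]))
E
```

```text
t: 31.88
tool_pos: [0.415, 0.3316, 0.0378]
tool_rot: [-0.32, 3.124, 0.0]
contact_force: [0.2, 0.2, 0.1]
opening: 0.0186
grip_force: 39.4
31.8833 [0.415  0.3316 0.0378] 
 [[-0.9792 -0.2028  0.0008]
 [-0.2028  0.9792  0.0003]
 [-0.0008  0.0002 -1.    ]]
[328.  266.5] [302 258  49  21 540] [0.4027 0.3329 0.012 ]
[347.  443.8] [333 432  28  24 360] [0.4926 0.3617 0.012 ]
[258 440]
[ 1.457   0.1074 19.5637]
```

```bash
python3 -m handwheel '[{"tx":0.5,"ty":0.5,"tz":6,"roll":0},{"tx":0,"ty":0,"tz":5,"roll":0},{"tx":0,"ty":0,"tz":3,"roll":0},{"tx":0,"ty":0,"tz":2,"roll":0},{"tx":0,"ty":0,"tz":0,"roll":0},{"tx":0,"ty":0,"tz":0,"roll":0}]'
python3 -m handwheel '[{"tx":0,"ty":0,"tz":1,"roll":0},{"tx":0,"ty":0,"tz":1,"roll":0},{"tx":0,"ty":0,"tz":0,"roll":0},{"tx":0,"ty":0,"tz":0,"roll":0}]'
```

```text
t: 32.43
tool_pos: [0.4135, 0.3326, 0.021]
tool_rot: [0.322, -3.125, 0.0]
contact_force: [0.2, 0.0, 0.2]
opening: 0.018
grip_force: 39.4
t: 32.77
tool_pos: [0.4136, 0.3326, 0.0191]
tool_rot: [0.322, -3.125, 0.0]
contact_force: [-0.0, -0.0, -0.2]
opening: 0.0184
grip_force: 39.4
```

```bash
python3 -m handwheel '[{"tx":0,"ty":0,"tz":0.8,"roll":0},{"tx":0,"ty":0,"tz":0,"roll":0},{"tx":0,"ty":0,"tz":0,"roll":0}]'
python3 -m handwheel '[{"tx":0,"ty":0,"tz":0.4,"roll":0},{"tx":0,"ty":0,"tz":0,"roll":0},{"tx":0,"ty":0,"tz":0,"roll":0}]'
```

```text
t: 33.02
tool_pos: [0.4138, 0.3327, 0.0187]
tool_rot: [-0.322, 3.125, 0.0]
contact_force: [-1.0, 0.1, 2.8]
opening: 0.0183
grip_force: 39.7
t: 33.27
tool_pos: [0.4138, 0.3327, 0.0187]
tool_rot: [-0.322, 3.125, -0.0]
contact_force: [-2.4, -1.5, 6.2]
opening: 0.0182
grip_force: 39.9
```

It is down on the felt. I release, lift clear and check all five by depth numbers, since the picture budget is used up.

```bash
python3 -m handwheel '[{"tx":0,"ty":0,"tz":0,"roll":0},{"tx":0,"ty":0,"tz":0,"roll":0},{"tx":0,"ty":0,"tz":0,"roll":0},{"tx":0,"ty":0,"tz":-10,"roll":0},{"tx":0,"ty":0,"tz":-30,"roll":0},{"tx":0,"ty":0,"tz":-38,"roll":0},{"tx":0,"ty":0,"tz":-38,"roll":0},{"tx":0,"ty":0,"tz":-38,"roll":0},{"tx":0,"ty":0,"tz":-38,"roll":0},{"tx":0,"ty":0,"tz":-20,"roll":0},{"tx":0,"ty":0,"tz":0,"roll":0},{"tx":0,"ty":0,"tz":0,"roll":0}]' 34
python3 look.py w19; python3 - <<'E'
from h import *
d=np.load('pics/w19.npz')['d'];K,E=wc('w19');v,u=np.mgrid[60:440,200:440]
P=np.stack([u,v,np.ones_like(u)],-1).reshape(-1,3)@np.linalg.inv(K).T*d[v,u].reshape(-1,1);P=P@E[:3,:3].T+E[:3,3]
for n,s,h in(('20',(.414,.332),27),('22',(.4565,.341),33),('28',(.502,.350),44),('38',(.556,.361),60),('48',(.6155,.373),78)):
    q=P[np.hypot(*(P[:,:2]-s).T)<.016]
    t=q[abs(q[:,2]-.012-h/1e3)<.004];print(n,'knob off mm',(t.mean(0)[:2]-s)*1e3,'top z',np.median(t[:,2]),'expect',.012+h/1e3,len(t))
E
```

```text
t: 34.27
tool_pos: [0.4144, 0.333, 0.2324]
tool_rot: [-0.321, 3.121, 0.003]
contact_force: [-0.2, -0.4, -1.2]
opening: 0.0336
grip_force: 0.0
34.2667 [0.4144 0.333  0.2324] 
 [[-0.979  -0.2038  0.0037]
 [-0.2038  0.979   0.0022]
 [-0.0041  0.0014 -1.    ]]
20 knob off mm [0.2196 0.8021] top z 0.03951462579543699 expect 0.039 172
22 knob off mm [-0.4229 -0.0144] top z 0.045366343100211926 expect 0.045 196
28 knob off mm [-0.0117 -0.6157] top z 0.056060395551540576 expect 0.055999999999999994 335
38 knob off mm [ 0.2821 -0.2221] top z 0.07205610922365735 expect 0.072 547
48 knob off mm [-12.5339  -2.6666] top z 0.0862439937951171 expect 0.09 6
```

```bash
python3 -c "
from station import ctrl
print(ctrl.finish_job())"
```

```text
the job is handed in; nothing more can be done
None
```

I put the four weights back on the rail in falling size and handed the job in at about 34 s; the final depth check put each within about 1 mm of its seat's measured centre with its top at the expected height, but the largest weight was out of view then (the arm never knowingly touched it), and a finger briefly touched the balance at about 8 N while I was reaching for the smallest weight.

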